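Load a torch cell into the chart-table charger

TASK

Load the long slim torch cell into the small one-bay charger: hold it with the button end raised, press its flat end against the coil spring, then roll the button end down past the retaining lip, so that the cell lies level in the bay with its button end under the lip. Let go of it, and leave the short fat cell on its rest.

Things in the scene. Friction and masses are not known exactly. Their poses are not given: they have to be found in the camera images.
- long_cell: Cell to load: dark cylinder, diameter 21 mm, length 70 mm with its button, 70 g. Origin on its axis, midway along the 70 mm; x axis from flat end (-35 mm) to button end (+35 mm). Starts level, axis 26 mm above the table, button end away from the robot, within 0.5 rad of world +x. Lies in a fixed bamboo V-rest 17 mm wide (foot 32 mm wide, 5 mm high), so the fingers can pass both its sides.
- long_cell_button (a point): Tip of the long cell's steel button (8.4 mm across, 2.5 mm long), on the cell's axis, 35 mm from long_cell along its +x.
- charger: Grey charger fixed to the table, 44 mm wide, bay open at top and sides. Origin on the table under the loaded cell's middle (within 1 mm); x from spring to lip, z up. A loaded cell lies on a rib 8 mm wide and a V-notch 17 mm wide (x +14 to +33), axis at y 0, z 42 mm, flat end at x -34, button tip at x +36 mm (end wall). Base plate 14 mm high, x -99 to +46 mm. Spring housing x -58 to -100 mm, 58 mm high.
- charger_lip (a point): Middle of the lower edge of the retaining lip, at x +29, y 0, z 54 mm of the charger. The lip is 24 mm wide and 5 mm high (top at z 59 mm) and overhangs 7 mm from the end wall, over the button end of a loaded cell. To pass it the cell must be held 8 to 21 mm nearer the spring than its loaded place.
- spring (a joint): How far the coil spring is pressed, m: 0 relaxed, up to 0.027. Its end is a round steel plate, 25 mm in diameter, centred at y 0, z 42 mm of the charger, its face at x -29 mm when relaxed, moving towards -x as pressed. 300 N/m: 1.5 N with the cell loaded (5 mm), 6 N at 20 mm.
- short_cell: Cell to leave alone: same look but short and fat, diameter 26 mm, length 50 mm, on a like rest. Origin on its axis, midway; x axis along it to its button end.

How it is judged:
By the outcome, as a careful person would: the job done as asked, in the order asked, and still so for the second after the job is handed in, with the robot touching nothing.
It also fails if it takes over 35 s, if anything falls off the work surface, if the arm or the gripper's body presses on something with over 40 N, if the wrist force passes 120 N, or if a joint passes its speed limit or range.

ROBOT

A 6-joint arm with a two-finger parallel gripper is mounted at the origin on the work surface. World frame = base frame: x ahead of the robot, y to its left, z up, the work surface at z = 0. Lengths are in m, angles in rad, forces in N, time in s.
With the tool pointing down it reaches from about 0.35 to 0.775 m from the base axis. Payload 5.5 kg.
Tool frame: the origin (TCP) lies midway between the tips of the shut fingers; the grasp point (between the pads) lies 19 mm behind it; z points along the fingers, y is the direction in which the jaws open and shut (so a half turn about z gives the same grasp; the last joint's range is limited). The gripper opens to 85 mm and grips with 20 to 120 N. Pads are 22 mm wide; open, the fingers measure 114 mm over their backs; the gripper's body (76 mm by 85 mm) begins 54 mm behind the grasp point. The pads swing forward as they close: fully open they stand 13 mm farther back than shut.
Start: joints at [-1.351, 0.313, 0.046, 1.304, 0, 1.431], TCP at [0.202, -0.538, 0.21] pointing down, gripper open.
Joint ranges: [-2.76, 2.76], [-0.86, 1.69], [-1.03, 1.26], [-2.2, 2.34], [-1.47, 1.5], [-3.14, 3.14]. Speed limits (rad/s): [2.57, 2.57, 3.14, 3.14, 3.14, 3.14].

INTERFACE

Orientations are given as a unit quaternion [w, x, y, z].
In Python, from workcell import env gives the robot as it stands.
- The arm moves only by the shell command python3 -m creep 'ROWS' [OPENING] [FORCE]. ROWS is JSON, a list of rows, each a list of 6 numbers: the shift along the tool's x, y, z in m, then the turn, a rotation vector about the tool's x, y, z in degrees. A call has exactly 8 rows; each row is the pose to reach, as a shift and turn from the pose commanded when the call began, along the tool's axes at that moment; what a row does not reach only later rows make up. A row lasts 1/10 s, in which the tool goes at most 50 mm and 8.59 degrees, less where a joint would pass 70% of its speed; a pose out of reach is approached as far as the arm can. A call with a gripper value outside its range is refused whole. OPENING is the finger opening in m, from 0 to 0.0854, set as the call begins (- or left out, the last holds). The fingers move at their own pace and stop on an object; FORCE is the grip in N (left out, the last holds). Time passes only in rows, so rows that repeat a pose let the fingers close, or fill a call up. It gives the time, the measured TCP pose, the force and the opening at its end, in the units of the state.
- env.get_state(): the state, without advancing time (a new reading comes with each control period).
- env.read_camera(name): name is "side" or "top" or "wrist"; returns (picture, depth): 480x640x3 uint8, blue, green, red; 480x640 float32, m along the optical axis (not along the pixel's ray), 0 where there is no reading.
- env.camera_params(name): a dict with "fx", "fy", "cx", "cy" (pixels), "position" and "orientation" of the camera in the world. Camera axes: x right, y up, looking along -z (the intrinsics and any distortion apply to the point x, -y, -z); pixel columns grow to the right and rows downward; lengths in m; the calibration is good to about 2 mm. The wrist camera is an equidistant fisheye: a pixel r from the principal point sees the ray r / f radians off the axis. A picture is of the moment at which its call begins: read the wrist's pose just before it. camera_params takes no time and is no camera call; for the wrist camera it gives the pose at the moment of the call.
- env.hand_in(): hands the job in, once; it reports no verdict.
The state is a dict: "clock": time; "joint_pos": joint angles; "qvel": joint speeds; "tau": joint torques, N m; "tcp_pos": TCP position; "orientation": TCP orientation; "wrist_force": force on the tool from outside, world axes, zero at the start; "ft_torque": the same for the moment, N m; "finger_gap": finger opening in m.
Only numpy, scipy, OpenCV 4.12 (cv2) and the standard library are available. Lean on these libraries where they do the work, as an engineer would, in place of code of your own. Each camera call takes 0.05 s, during which the arm holds its last target. There are 200 camera calls.

## Working session

There is one attempt and no reset: what is moved stays moved. The work goes in short steps, Python scripts to look and compute and a shell command to move; the robot and the scene stay as the last step left them, time stands still between calls to the robot, and variables do not carry over. Pictures are saved under pics/ and viewed, about 8 in all and at most 12, crops included, and the job is handed in when it is done.

```bash
ls; mkdir -p pics
python3 - <<'E'
from workcell import env
import cv2,numpy as np
s=env.get_state();print(s)
for n in ("top","side"):
    im,d=env.read_camera(n);p=env.camera_params(n);print(n,p)
    np.savez(f"{n}0.npz",im=im,d=d)
    cv2.imwrite(f"pics/{n}0.png",im)
E
```

```text
pics
{'clock': 0.0, 'joint_pos': array([-1.35058529e+00,  3.13990921e-01,  4.49952047e-02,  1.30363907e+00,
       -7.05692600e-06,  1.43121622e+00]), 'qvel': array([-9.06491811e-04, -6.45042553e-04, -2.41667666e-05,  1.01925538e-03,
        4.31693312e-04,  2.94686904e-04]), 'tau': array([-1.94673892e-03, -4.80625892e+01,  2.98534673e+01,  1.92135468e-02,
       -3.51263161e-04, -1.04078959e-07]), 'tcp_pos': array([ 0.20232145, -0.53763192,  0.20902097]), 'orientation': array([-9.18342042e-04,  9.83861967e-01,  1.78926760e-01, -4.05747887e-05]), 'wrist_force': array([0.44502138, 0.07098173, 0.01347135]), 'ft_torque': array([-0.03363699, -0.0490209 ,  0.02636373]), 'finger_gap': 0.08530258865663225}
top {'fx': 546.592497798982, 'fy': 546.592497798982, 'cx': 317.9173325975789, 'cy': 235.4455759637803, 'position': array([ 0.35780714, -0.0491274 ,  0.97665479]), 'orientation': array([-0.69950462, -0.07250192,  0.06207182,  0.70822585])}
side {'fx': 588.9409937512222, 'fy': 588.9409937512222, 'cx': 316.56823817381246, 'cy': 253.41390873744237, 'position': array([0.27550415, 0.44873992, 0.70783539]), 'orientation': array([-0.23657105, -0.0886908 ,  0.34361719,  0.90448621])}
```

View pics/top0.png

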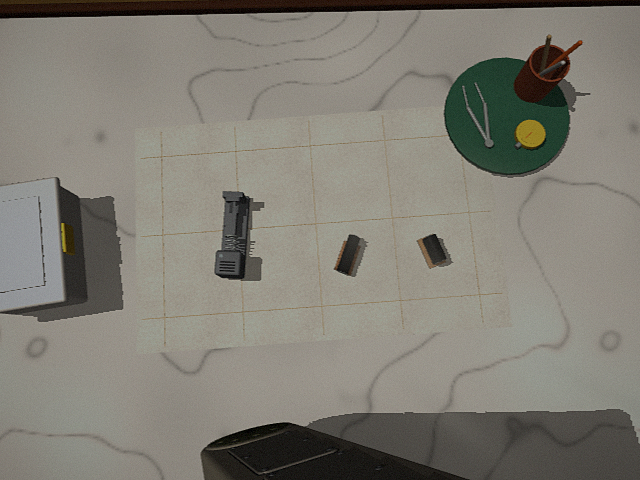

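View pics/side0.png

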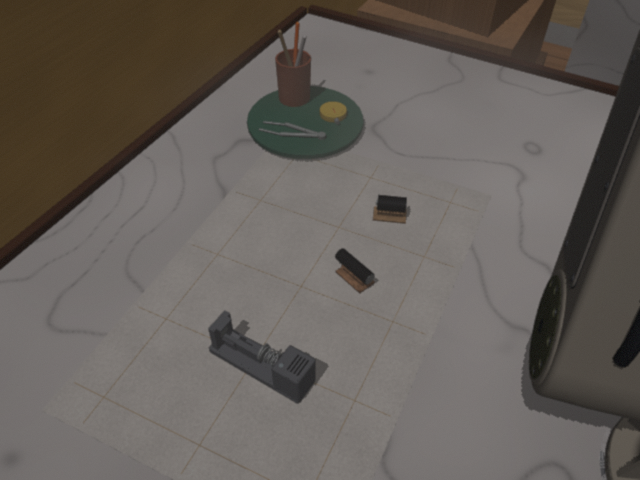

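Top: charger at about (232,235) with its lip end at (235,195) and housing at (230,263), long cell at (350,254), short cell at (433,250). In the side view the long cell is at (355,267) and the charger at (262,357).

```bash
cat > h.py <<'E'
import numpy as np,cv2
from scipy.spatial.transform import Rotation as R
def rot(q): return R.from_quat([q[1],q[2],q[3],q[0]]).as_matrix()
def cloud(d,p):
    v,u=np.mgrid[:d.shape[0],:d.shape[1]]
    c=np.stack([(u-p['cx'])/p['fx']*d,-(v-p['cy'])/p['fy']*d,-d],-1)
    return c@rot(p['orientation']).T+p['position']
def proj(X,p):
    c=(np.atleast_2d(X)-p['position'])@rot(p['orientation'])
    return np.stack([p['cx']-p['fx']*c[:,0]/c[:,2],p['cy']+p['fy']*c[:,1]/c[:,2]],-1)
def onplane(uv,z,p):
    uv=np.atleast_2d(uv).astype(float)
    r=np.stack([(uv[:,0]-p['cx'])/p['fx'],-(uv[:,1]-p['cy'])/p['fy'],-np.ones(len(uv))],-1)@rot(p['orientation']).T
    return p['position']+r*((z-p['position'][2])/r[:,2])[:,None]
E
python3 - <<'E'
from workcell import env
from h import *
rois={'top':dict(long=(325,225,375,285),short=(412,225,462,275),ch=(205,180,265,290)),
 'side':dict(long=(325,240,385,300),short=(365,185,415,230),ch=(195,300,330,410))}
for n in ('top','side'):
    f=np.load(n+'0.npz');im,d=f['im'],f['d'];p=env.camera_params(n);P=cloud(d,p)
    g=im.max(2).astype(int)
    # table check
    x0,y0,x1,y1=rois[n]['ch']; 
    print(n,'zero depth frac',(d==0).mean())
    for k,(x0,y0,x1,y1) in rois[n].items():
        Q=P[y0:y1,x0:x1];gg=g[y0:y1,x0:x1];z=Q[...,2]
        dd=d[y0:y1,x0:x1]>0
        tb=dd&(gg>120); print(k,'table z',np.median(z[tb]))
        m=dd&(z>(.020 if k!='ch' else .006))&(z<.075)&(gg<110)
        if k!='ch': m&=gg<80
        X=Q[m]; c=X.mean(0); w,V=np.linalg.eigh(np.cov(X[:,:2].T)); a=V[:,1]*np.sign(V[0,1]);b=np.array([-a[1],a[0]])
        s=(X[:,:2]-c[:2])@a;t=(X[:,:2]-c[:2])@b
        mid=c[:2]+a*(s.min()+s.max())/2+b*(t.min()+t.max())/2
        print(' ',k,len(X),'c',c.round(4),'yaw',np.arctan2(a[1],a[0]).round(3),'len',np.ptp(s).round(4),'wid',np.ptp(t).round(4),'mid',mid.round(4),'zmax',np.percentile(X[:,2],[50,90,98]).round(4))
        if k=='ch':
            for lo,hi in((.052,.066),(.008,.02)):
                mm=(X[:,2]>lo)&(X[:,2]<hi);Y=X[mm,:2]
                for side in(0,1):
                    sel=((Y-c[:2])@a>0)==side
                    if sel.sum()>3:
                        r=cv2.minAreaRect((Y[sel]*1000).astype(np.float32));print('   z',lo,'lip' if side else 'housing',sel.sum(),np.round(r[0],1),np.round(r[1],1),round(r[2],1),'mean z',X[mm][sel][:,2].mean().round(4))
    
for n,b,k in(('top',(195,170,385,290),4),('side',(190,230,390,410),4)):
    im=np.load(n+'0.npz')['im'][b[1]:b[3],b[0]:b[2]]
    cv2.imwrite(f'pics/{n}c.png',cv2.resize(cv2.convertScaleAbs(im,alpha=1.5),None,fx=k if n=='top' else 3.3,fy=k if n=='top' else 3.3,interpolation=cv2.INTER_CUBIC))
E
```

```text
top zero depth frac 0.00421875
long table z 0.0016669427362815403
  long 452 c [ 0.5059 -0.0878  0.0347] yaw -0.366 len 0.0696 wid 0.0211 mid [ 0.5076 -0.0881] zmax [0.0354 0.0381 0.0394]
short table z 0.001960749483530755
  short 404 c [ 0.5128 -0.2367  0.0398] yaw 0.383 len 0.0492 wid 0.0258 mid [ 0.5142 -0.2377] zmax [0.0406 0.0433 0.0446]
ch table z 0.00138898245038388
  ch 2179 c [0.5406 0.1127 0.035 ] yaw -0.046 len 0.1576 wid 0.0516 mid [0.548  0.1122] zmax [0.0325 0.0597 0.0614]
   z 0.052 housing 629 [505.1 116.6] [43.8 71.3] 84.3 mean z 0.0581
   z 0.052 lip 175 [606.6 111.8] [35.1 17.5] 85.1 mean z 0.0592
   z 0.008 housing 291 [505.1 116.9] [43.1 71.2] 87.0 mean z 0.0146
   z 0.008 lip 598 [580.4 113.5] [44.1 79.1] 87.0 mean z 0.0144
side zero depth frac 0.004052734375
long table z 0.00014093685978089354
  long 579 c [ 0.5061 -0.081   0.0319] yaw -0.343 len 0.07 wid 0.021 mid [ 0.508  -0.0844] zmax [0.0332 0.036  0.0371]
short table z 6.679062390757551e-05
  short 446 c [ 0.5124 -0.2297  0.0351] yaw 0.37 len 0.0477 wid 0.0259 mid [ 0.5142 -0.2342] zmax [0.0369 0.0409 0.042 ]
ch table z 0.00022809214828012347
  ch 4263 c [0.5374 0.1244 0.0342] yaw -0.063 len 0.1521 wid 0.0458 mid [0.5458 0.1188] zmax [0.032  0.058  0.0595]
   z 0.052 housing 1024 [500.3 120.9] [44.3 60.3] 86.2 mean z 0.057
   z 0.052 lip 307 [577.6 115.9] [36.5 78.6] 87.8 mean z 0.0576
   z 0.008 housing 443 [503.7 121.4] [44.  67.8] 87.9 mean z 0.0134
   z 0.008 lip 1013 [579.4 116.8] [45.3 84.8] 86.4 mean z 0.0135
```

View pics/topc.png

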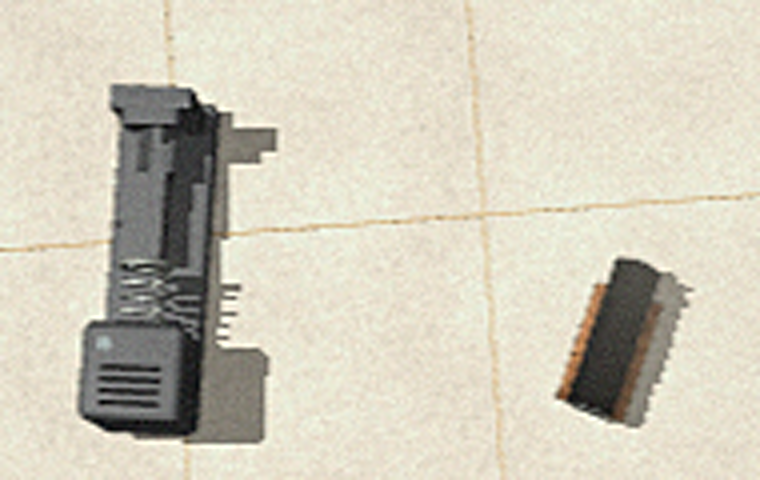

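View pics/sidec.png

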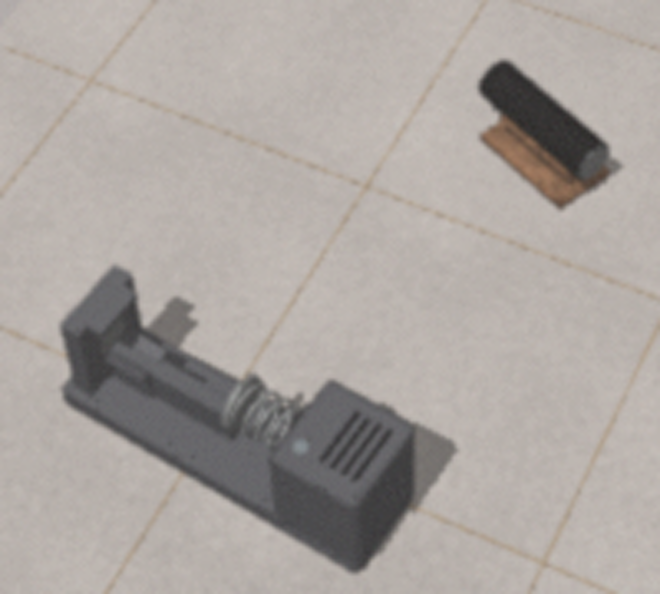

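Crops: in the top one the housing's top face has corners near (84,322), (187,318), (190,420), (80,412) and the lip block's top spans (111..190, 86..124). In the side one the housing's top face is (333,381), (412,428), (355,489), (273,440). The long cell's button end is at the far end in both.

Run:
```python
from workcell import env
from h import *
t=env.camera_params('top');s=env.camera_params('side')
T=lambda a:np.array(a)/4+[195-.375,170-.375]
S=lambda a:np.array(a)/3.3+[190-.35,230-.35]
for n,f,p,h,l in(('top',T,t,[(84,322),(187,318),(190,420),(80,412)],[(111,86),(190,86),(192,124),(113,124)]),('side',S,s,[(333,381),(412,428),(355,489),(273,440)],[(118,267),(62,325)])):
    H=onplane(f(h),.058,p);L=onplane(f(l),.059,p)
    print(n,'housing',(H[:,:2]*1000).round(1).tolist(),(H.mean(0)*1000).round(1),'sides',np.linalg.norm(H-np.roll(H,1,0),axis=1).round(4))
    print('  lip',(L[:,:2]*1000).round(1).tolist(),(L.mean(0)*1000).round(1))
    d=L.mean(0)-H.mean(0);print('  yaw',np.arctan2(d[1],d[0]),np.linalg.norm(d))
# base plate points fused, end edges by robust percentiles
for n,p,(x0,y0,x1,y1) in(('top',t,(205,180,265,290)),('side',s,(195,300,330,410))):
    f=np.load(n+'0.npz');P=cloud(f['d'],p)[y0:y1,x0:x1];g=f['im'].max(2)[y0:y1,x0:x1]
    X=P[(g<110)&(P[...,2]>.009)&(P[...,2]<.075)]
    a=np.array([np.cos(-.05),np.sin(-.05)]);b=np.array([-a[1],a[0]])
    for lo,hi in((.011,.018),(.054,.062)):
        Y=X[(X[:,2]>lo)&(X[:,2]<hi)];u=Y[:,:2]@a;v=Y[:,:2]@b
        hh=np.histogram(u,np.arange(.43,.65,.01));print(n,lo,hh[0].tolist())
        for q0,q1 in((.44,.53),(.53,.64)):
            k=(u>q0)&(u<q1);print('   u',np.percentile(u[k],[1,5,95,99]).round(4),'v',np.percentile(v[k],[1,5,50,95,99]).round(4))
```

```text
top housing [[512.1, 138.5], [513.2, 94.5], [469.4, 92.5], [473.4, 139.3]] [492.  116.2  58. ] sides [0.0386 0.0441 0.0438 0.0469]
  lip [[615.9, 129.1], [615.4, 94.6], [598.3, 93.5], [598.8, 127.9]] [607.1 111.3  59. ]
  yaw -0.04287145110713912 0.11519835994623108
side housing [[507.8, 100.3], [470.3, 103.7], [476.0, 137.2], [514.2, 134.4]] [492.1 118.9  58. ] sides [0.0347 0.0376 0.0341 0.0383]
  lip [[612.7, 97.0], [615.7, 131.5]] [614.2 114.2  59. ]
  yaw -0.038368398230738385 0.12221343899196588
top 0.011 [0, 0, 0, 12, 6, 1, 4, 11, 90, 96, 75, 84, 94, 82, 87, 68, 77, 19, 6, 0, 0, 0]
   u [0.4631 0.4687 0.5289 0.5298] v [0.1211 0.1213 0.1349 0.1611 0.1631]
   u [0.5312 0.5331 0.5994 0.6096] v [0.1208 0.1218 0.1344 0.1617 0.1633]
top 0.054 [0, 0, 0, 103, 145, 145, 131, 62, 1, 3, 5, 0, 0, 0, 0, 0, 70, 94, 0, 0, 0, 0]
   u [0.4635 0.4651 0.5026 0.5046] v [0.1216 0.1232 0.1416 0.1617 0.1634]
   u [0.5332 0.5921 0.6081 0.6093] v [0.1251 0.127  0.1419 0.1566 0.1585]
side 0.011 [0, 0, 0, 51, 16, 15, 14, 17, 74, 139, 155, 98, 124, 133, 131, 112, 102, 47, 9, 0, 0, 0]
   u [0.4639 0.4643 0.5287 0.5298] v [0.1253 0.1312 0.1595 0.1674 0.1678]
   u [0.5304 0.5328 0.6006 0.6099] v [0.124  0.1262 0.1552 0.166  0.167 ]
side 0.054 [0, 0, 0, 155, 237, 234, 229, 109, 0, 0, 3, 0, 0, 0, 0, 0, 100, 174, 4, 0, 0, 0]
   u [0.4644 0.4659 0.5025 0.5047] v [0.1249 0.1273 0.1471 0.1653 0.167 ]
   u [0.5801 0.5931 0.6093 0.6101] v [0.1276 0.13   0.1458 0.1612 0.1628]
```

```bash
python3 -m creep '[[0,0,0,0,0,-8],[0,0,0,0,0,-16],[0,0,0,0,0,-24],[0,0,0,0,0,-32],[0,0,0,0,0,-40],[0,0,0,0,0,-48],[0,0,0,0,0,-56],[0,0,0,0,0,-64]]' 0.085 70
```

```text
clock: 0.9
tcp_pos: [0.2024, -0.5379, 0.2093]
orientation: [-0.0, 0.738, 0.675, 0.0]
wrist_force: [0.4, 0.5, 0.0]
finger_gap: 0.085
```

Charger from both views: origin about (0.570, 0.116), yaw -0.05. The lengths match the given sizes, though the two cameras differ by 3.5 mm in y. Long cell: (0.508, -0.0865), yaw -0.355.

```bash
python3 -m creep '[[0.041,0.023,0,0,0,-8],[0.082,0.046,0,0,0,-16],[0.123,0.069,0,0,0,-24],[0.164,0.092,0.01,0,0,-32],[0.205,0.115,0.02,0,0,-40],[0.246,0.138,0.03,0,0,-48],[0.287,0.161,0.04,0,0,-56],[0.328,0.184,0.05,0,0,-64]]'
python3 - <<'E'
from workcell import env
from h import *
s=env.get_state();M=rot(s['orientation']);print(s['tcp_pos'],s['joint_pos'].round(3),M.round(3).tolist())
tgt=np.array([.5078,-.0865,.10]);print('tool shift',M.T@(tgt-s['tcp_pos']))
y=np.arctan2(M[1,0],M[0,0]);print('yaw',y,'turn tool z deg',np.degrees(-(np.pi-.355-y)))
E
```

```text
clock: 1.7
tcp_pos: [0.417, -0.2271, 0.1594]
orientation: [-0.0, 0.268, 0.963, -0.0]
wrist_force: [0.9, -0.8, -1.0]
finger_gap: 0.0851
[ 0.41696692 -0.22711325  0.15935388] [-0.668  0.143 -0.299  1.129 -0.    -0.126] [[-0.857, 0.516, -0.0], [0.516, 0.857, -0.0], [0.0, -0.0, -1.0]]
tool shift [-0.00523233  0.16732123  0.05934515]
yaw 2.5992846583721674 turn tool z deg -10.731957595026563
```

```bash
python3 -m creep '[[-0.001,0.04,0.01,0,0,-3],[-0.002,0.08,0.02,0,0,-6],[-0.004,0.12,0.03,0,0,-9],[-0.005,0.155,0.05,0,0,-10.7],[-0.005,0.1673,0.059,0,0,-10.7],[-0.005,0.1673,0.059,0,0,-10.7],[-0.005,0.1673,0.059,0,0,-10.7],[-0.005,0.1673,0.059,0,0,-10.7]]'
python3 - <<'E'
from workcell import env
from h import *
s=env.get_state();M=rot(s['orientation']);print(s['tcp_pos'],s['joint_pos'].round(3))
p=env.camera_params('wrist');print(p)
im,d=env.read_camera('wrist');cv2.imwrite('pics/w1.png',im)
t=env.camera_params('top');im,d=env.read_camera('top');np.savez('top1.npz',im=im,d=d)
tgt=np.array([.5078,-.0865,.008]);print('tool shift',M.T@(tgt-s['tcp_pos']));y=np.arctan2(M[1,0],M[0,0]);print('turn',np.degrees(-(np.pi-.355-y)))
E
```

```text
clock: 2.5
tcp_pos: [0.5077, -0.09, 0.1016]
orientation: [0.0, 0.18, 0.984, -0.0]
wrist_force: [0.3, -0.0, 0.0]
finger_gap: 0.085
[ 0.5076646  -0.09004993  0.10159969] [-0.331  0.259 -0.302  1.009 -0.     0.032]
{'fx': 371.64829954431775, 'fy': 371.64829954431775, 'cx': 320.1376654483424, 'cy': 240.96397715956016, 'position': array([ 0.43452613, -0.06294161,  0.26539568]), 'orientation': array([ 0.81289227, -0.12852142, -0.08830989,  0.56115039])}
tool shift [0.00121506 0.00340863 0.09359715]
turn -0.45227365201585007
```

View pics/w1.png

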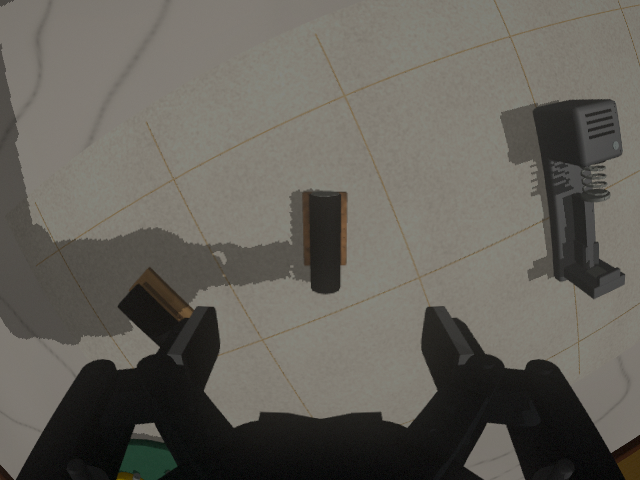

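The wrist view shows the long cell upright in the picture, from (324,193) at its flat end to (325,292), midway between the fingers (217 and 425). I'll cast those pixels to check its position.

```bash
cat >> h.py <<'E'
def fray(uv,p):
    uv=np.atleast_2d(uv).astype(float);a=(uv[:,0]-p['cx'])/p['fx'];b=(uv[:,1]-p['cy'])/p['fy'];r=np.hypot(a,b)+1e-12
    v=np.stack([a/r*np.sin(r),-b/r*np.sin(r),-np.cos(r)],-1);return v@rot(p['orientation']).T
def fplane(uv,z,p):
    r=fray(uv,p);z=np.asarray(z,float);return p['position']+r*((z-p['position'][2])/r[:,2])[:,None]
E
python3 - <<'E'
from workcell import env
from h import *
p=env.camera_params('wrist')
im=cv2.imread('pics/w1.png');g=im.max(2)
m=(g[185:300,298:350]<60).astype(np.uint8);n,l,st,c=cv2.connectedComponentsWithStats(m)
i=1+st[1:,4].argmax();print(st[i]+[298,185,0,0,0])
ys,xs=np.where(l==i)
for r in range(ys.min(),ys.max()+1,14):
    q=xs[ys==r]+298;print(r+185,q.min(),q.max(),fplane([((q.min()+q.max())/2,r+185)],.026,p)[0].round(4))
# flat end top edge z .0365 ; button end top
print(fplane([(324.5,193),(325,293)],[.0365,.026],p).round(4))
# charger: housing top corners, lip
print(fplane([(578,101),(616,100),(621,155),(583,164)],.058,p).round(4), fplane([(617,270),(560,262)],.059,p).round(4))
E
```

```text
[ 306  192   35  102 3033]
192 316 337 [ 0.4772 -0.0748  0.026 ]
206 308 340 [ 0.4854 -0.0797  0.026 ]
220 308 340 [ 0.4944 -0.0831  0.026 ]
234 309 340 [ 0.5036 -0.0862  0.026 ]
248 307 339 [ 0.5126 -0.0906  0.026 ]
262 309 340 [ 0.5225 -0.0933  0.026 ]
276 311 339 [ 0.5325 -0.0966  0.026 ]
290 313 337 [ 0.5427 -0.1005  0.026 ]
[[ 0.4755 -0.0757  0.0365]
 [ 0.545  -0.1013  0.026 ]]
[[0.4676 0.1031 0.058 ]
 [0.4743 0.1404 0.058 ]
 [0.5133 0.1354 0.058 ]
 [0.5092 0.0962 0.058 ]] [[0.6014 0.1207 0.059 ]
 [0.5709 0.064  0.059 ]]
```

```bash
python3 -m creep '[[0,0.002,0.03,0,0,-0.4],[0,0.002,0.06,0,0,-0.4],[0,0.002,0.08,0,0,-0.4],[0,0.002,0.092,0,0,-0.4],[0,0.002,0.0925,0,0,-0.4],[0,0.002,0.0925,0,0,-0.4],[0,0.002,0.0925,0,0,-0.4],[0,0.002,0.0925,0,0,-0.4]]' && python3 -m creep '[[0,0,0,0,0,0],[0,0,0,0,0,0],[0,0,0,0,0,0],[0,0,0,0,0,0],[0,0,0,0,0,0],[0,0,0,0,0,0],[0,0,0,0,0,0],[0,0,0,0,0,0]]' 0.0 70
```

```text
clock: 3.4
tcp_pos: [0.5095, -0.0872, 0.0096]
orientation: [0.001, 0.176, 0.984, -0.0]
wrist_force: [0.6, 0.5, 0.4]
finger_gap: 0.0851
clock: 4.2
tcp_pos: [0.5086, -0.0869, 0.0087]
orientation: [0.0, 0.176, 0.984, -0.0]
wrist_force: [-1.3, -0.7, 5.0]
finger_gap: 0.0141
```

```bash
python3 -m creep '[[0,0,0,0,0,0],[0,0,0,0,0,0],[0,0,0,0,0,0],[0,0,0,0,0,0],[0,0,0,0,0,0],[0,0,0,0,0,0],[0,0,0,0,0,0],[0,0,0,0,0,0]]'
python3 - <<'E'
from workcell import env
import cv2,numpy as np
im,_=env.read_camera('wrist');im2,_=env.read_camera('side')
cv2.imwrite('pics/w2.png',np.hstack([cv2.convertScaleAbs(im[180:430,170:470],alpha=1.6),cv2.resize(cv2.convertScaleAbs(im2[180:330,290:420],alpha=1.5),(217,250))]))
E
```

```text
clock: 5.0
tcp_pos: [0.5086, -0.0869, 0.0087]
orientation: [0.0, 0.176, 0.984, -0.0]
wrist_force: [-1.1, -0.2, 5.5]
finger_gap: 0.0141
```

View pics/w2.png

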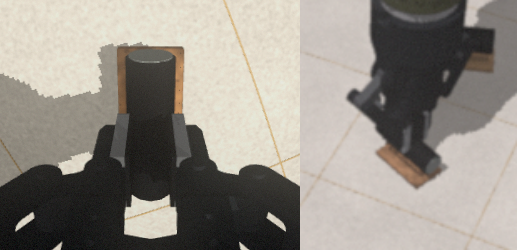

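The cell sits between the pads in the wrist crop, but the gap reads 14 mm instead of 21. I'll lift and check that the cell comes along.

```bash
python3 -m creep '[[0,0,-0.01,0,0,0],[0,0,-0.03,0,0,0],[0,0,-0.06,0,0,0],[0,0,-0.09,0,0,0],[0,0,-0.11,0,0,0],[0,0,-0.12,0,0,0],[0,0,-0.12,0,0,0],[0,0,-0.12,0,0,0]]'
python3 - <<'E'
from workcell import env
import cv2,numpy as np
im,_=env.read_camera('wrist');im2,_=env.read_camera('side')
cv2.imwrite('pics/w3.png',np.hstack([cv2.convertScaleAbs(im[150:450,170:470],alpha=1.6),cv2.resize(cv2.convertScaleAbs(im2[130:330,270:470],alpha=1.5),(300,300))]))
E
```

```text
clock: 5.9
tcp_pos: [0.5081, -0.0867, 0.1276]
orientation: [-0.0, 0.176, 0.984, 0.0]
wrist_force: [-0.2, -0.2, -0.0]
finger_gap: 0.0142
```

View pics/w3.png

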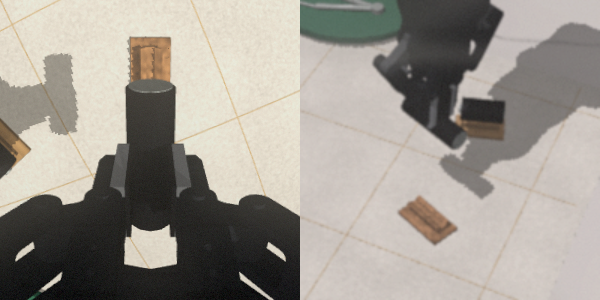

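The cell is in the hand and the rest is empty; the flat face's centre is at crop (152,86), full-frame (322,236). Next I work out the cell's pose in the tool and the pre-insertion move.

Run:
```python
from workcell import env
from h import *
s=env.get_state();M=rot(s['orientation']);tcp=s['tcp_pos'];p=env.camera_params('wrist')
q=fplane([(322,228),(322,235.5),(322,243)],[tcp[2]+.0173-.0105,tcp[2]+.0173,tcp[2]+.0173+.0105],p)
print('flat end in tool (bottom,mid,top)',((q-tcp)@M).round(4).tolist())
print('joints',s['joint_pos'].round(3))
# side & top camera: cell cloud not needed; plan
yaw=-.05;o=np.array([.5698,.1160,0]);C=R.from_euler('z',yaw).as_matrix()
def tool(xf,zf,deg,xg=.0,h=.0173,L=.035):
    # flat-end centre at (xf,0,zf) charger; cell axis tilted deg; xg: cell centre along cell x relative to tool origin
    th=np.radians(deg);ax=np.array([np.cos(th),0,np.sin(th)]);up=np.array([-np.sin(th),0,np.cos(th)])
    c=np.array([xf,0,zf])+ax*L
    t=c-ax*xg-up*h
    Mt=C@np.stack([-ax,[0,1,0],-up],-1)
    return o+C@t,Mt
for a in((-.010,.075,30),):
    t,Mt=tool(*a);print('target',t.round(4),'shift tool',(M.T@(t-tcp)).round(4),'rotvec',R.from_matrix(M.T@Mt).as_rotvec(degrees=True).round(2))
```

```text
flat end in tool (bottom,mid,top) [[0.0331, 0.0001, -0.0067], [0.0329, 0.0001, -0.0172], [0.0331, 0.0, -0.0277]]
joints [-0.325  0.241 -0.259  1.073 -0.     0.029]
target [0.5987 0.1146 0.0775] shift tool [-0.016   0.2202  0.0494] rotvec [ -4.55 -29.91 -17.03]
```

```bash
python3 -m creep '[[-0.002,0.03,0,-0.6,-4,-2.3],[-0.004,0.065,0,-1.2,-8,-4.6],[-0.006,0.1,0,-1.8,-12,-6.8],[-0.008,0.135,0.005,-2.4,-16,-9.1],[-0.01,0.17,0.01,-3,-20,-11.4],[-0.012,0.2,0.02,-3.6,-24,-13.7],[-0.014,0.215,0.03,-4.2,-27.5,-15.7],[-0.0143,0.2202,0.038,-4.55,-29.9,-17]]'
cat >> h.py <<'E'
O=np.array([.5698,.1160,0]);YAW=-.05;C=R.from_euler('z',YAW).as_matrix()
def tool(xf,zf,deg,yf=0,xg=.002,h=.0173,L=.035,C=C):
    th=np.radians(deg);ax=np.array([np.cos(th),0,np.sin(th)]);up=np.array([-np.sin(th),0,np.cos(th)])
    t=np.array([xf,yf,zf])+ax*(L-xg)-up*h
    return O+C@t,C@np.stack([-ax,[0,1,0],-up],-1)
def where(s,xg=.002,h=.0173,L=.035):
    M=rot(s['orientation']);t=C.T@(s['tcp_pos']-O);f=t+C.T@M@np.array([L-xg,0,-h])
    ax=-C.T@M[:,0];print('flat end in charger mm',(f*1000).round(1),'button tip',((f+ax*.07)*1000).round(1),'axis pitch',np.degrees(np.arcsin(ax[2])).round(2),'yaw',np.degrees(np.arctan2(ax[1],ax[0])).round(2),'jaw tilt',(C.T@M[:,1]).round(3),'F',(C.T@s['wrist_force']).round(1),'gap',s['finger_gap'],'t',s['clock'])
def step(s,*a,**k):
    M=rot(s['orientation']);t,Mt=tool(*a,**k);print(a,'shift',(M.T@(t-s['tcp_pos'])).round(4),'rv',R.from_matrix(M.T@Mt).as_rotvec(degrees=True).round(2))
E
python3 - <<'E'
from workcell import env
from h import *
s=env.get_state();where(s)
a,b=[env.read_camera(n) for n in('top','side')]
np.savez('pre.npz',t=a[0],td=a[1],s=b[0],sd=b[1])
t=cv2.resize(a[0][165:295,175:275],None,fx=4,fy=4,interpolation=2);u=cv2.resize(b[0][270:410,180:335],None,fx=2.6,fy=2.6,interpolation=2)
c=np.zeros((520,803,3),np.uint8);c[:t.shape[0],:400]=t;c[:u.shape[0],400:400+u.shape[1]]=u
cv2.imwrite('pics/pre.png',cv2.convertScaleAbs(c[:,:800],alpha=1.6))
E
```

```text
clock: 6.8
tcp_pos: [0.5965, 0.1164, 0.088]
orientation: [0.259, 0.022, 0.966, -0.007]
wrist_force: [0.1, -0.0, -1.2]
finger_gap: 0.014
flat end in charger mm [-10.6   1.7  86.5] button tip [ 50.    1.9 121.5] axis pitch 30.07 yaw 0.22 jaw tilt [-0.003  1.    -0.001] F [ 0.1 -0.  -1.2] gap 0.014021851159681752 t 6.8
```

View pics/pre.png

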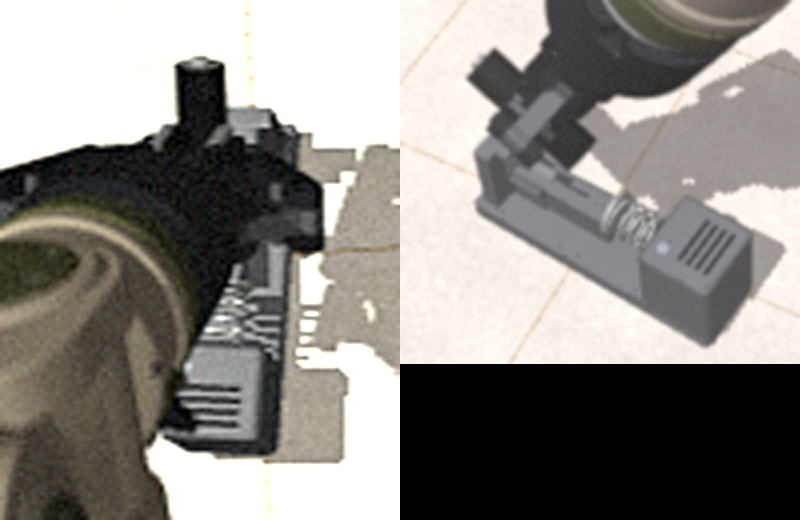

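The cell is held tilted, button up at top crop (200,60), with the lip block at crop rows 108–125. In the side crop its button end is at (493,75), above the lip. I'll check its offset sideways within each camera.

Run:
```python
from workcell import env
from h import *
f=np.load('pre.npz');a=C[:2,0];b=C[:2,1]
for n,im,d,(x0,y0,x1,y1),v0 in(('top',f['t'],f['td'],(218,177,233,198),.1425),('side',f['s'],f['sd'],(205,285,228,308),.1455)):
    p=env.camera_params(n);P=cloud(d,p)[y0:y1,x0:x1];g=im.max(2)[y0:y1,x0:x1]
    X=P[(P[...,2]>.085)&(P[...,2]<.135)&(g<75)];u=X[:,:2]@a-.5633;v=X[:,:2]@b-v0
    print(n,len(X))
    for lo in np.arange(.02,.056,.006):
        k=(u>=lo)&(u<lo+.006)
        if k.sum()>8: print('  u',lo.round(3),k.sum(),'v lo/hi',np.percentile(v[k],[2,98]).round(4),'mid',(np.percentile(v[k],[2,98]).mean()).round(4),'z max',np.percentile(X[k,2],95).round(4))
p=env.camera_params('top');q=onplane([(175+200/4-.4,165+60/4-.4)],.1215,p)[0];print('button top', q[:2]@a-.5633,q[:2]@b-.1425)
p=env.camera_params('wrist');im,_=env.read_camera('wrist');cv2.imwrite('pics/w4.png',im)
```

```text
top 207
  u 0.02 48 v lo/hi [-0.0107  0.0099] mid -0.0004 z max 0.1206
  u 0.026 48 v lo/hi [-0.0068  0.0104] mid 0.0018 z max 0.1253
  u 0.032 49 v lo/hi [-0.0071  0.0103] mid 0.0016 z max 0.1289
  u 0.038 41 v lo/hi [-0.007   0.0098] mid 0.0014 z max 0.1293
  u 0.044 11 v lo/hi [-0.0065  0.0105] mid 0.002 z max 0.1239
side 253
  u 0.02 55 v lo/hi [-0.0047  0.0094] mid 0.0024 z max 0.1184
  u 0.026 83 v lo/hi [-0.0051  0.0114] mid 0.0031 z max 0.1214
  u 0.032 85 v lo/hi [-0.0063  0.0118] mid 0.0028 z max 0.1245
  u 0.038 29 v lo/hi [-0.0048  0.0117] mid 0.0035 z max 0.1248
button top 0.04796844953717705 0.001990581566610583
```

View pics/w4.png

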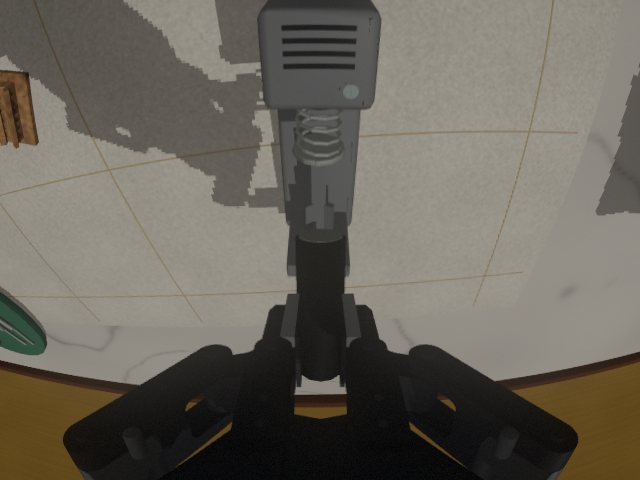

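The wrist view shows the cell (centre col 321), spring plate (319.5) and housing (319.5) nearly in line. The top and side views put the cell about 1.8 mm towards +y, so I'll correct by about 1.2 mm.

Run:
```python
from workcell import env
from h import *
s=env.get_state();where(s)
step(s,-.020,.070,30,yf=.0005);step(s,-.021,.044,30,yf=.0005)
```

```text
flat end in charger mm [-11.7   0.2  86.1] button tip [ 49.1   0.2 120.8] axis pitch 29.79 yaw 0.04 jaw tilt [-0.     1.    -0.001] F [-0.2  0.7  0.3] gap 0.014281786087514643 t 6.95
(-0.02, 0.07, 30) shift [0.0152 0.0004 0.0097] rv [-0.06 -0.21  0.04]
(-0.021, 0.044, 30) shift [0.029  0.0004 0.0317] rv [-0.06 -0.21  0.04]
```

After settling, the sideways offset is only 0.2 mm. The top and side pictures caught the arm still moving, so all views agree and no correction is needed. Next I lower in front of the spring.

```bash
python3 -m creep '[[0.008,0,0.005,0,0,0],[0.0152,0,0.0097,0,0,0],[0.02,0,0.017,0,0,0],[0.024,0,0.024,0,0,0],[0.029,0,0.031,0,-0.2,0],[0.029,0,0.0317,0,-0.2,0],[0.029,0,0.0317,0,-0.2,0],[0.029,0,0.0317,0,-0.2,0]]';  python3 - <<'E'
from workcell import env
from h import *
s=env.get_state();where(s)
step(s,-.030,.044,30);step(s,-.0445,.044,30)
E
```

```text
clock: 7.75
tcp_pos: [0.5897, 0.1151, 0.0488]
orientation: [0.262, 0.024, 0.965, -0.007]
wrist_force: [0.3, 0.1, -0.6]
finger_gap: 0.0143
flat end in charger mm [-17.3   0.1  47. ] button tip [43.1  0.1 82.4] axis pitch 30.37 yaw -0.02 jaw tilt [ 0.001  1.    -0.   ] F [ 0.3  0.2 -0.6] gap 0.01427071492319028 t 7.75
(-0.03, 0.044, 30) shift [ 0.0126 -0.0001 -0.0036] rv [-0.04  0.37 -0.02]
(-0.0445, 0.044, 30) shift [ 0.0251 -0.0001 -0.0109] rv [-0.04  0.37 -0.02]
```

```bash
python3 -m creep '[[0.002,0,-0.001,0,0,0],[0.005,0,-0.003,0,0,0],[0.008,0,-0.0045,0,0,0],[0.011,0,-0.0065,0,0,0],[0.014,0,-0.008,0,0,0],[0.017,0,-0.01,0,0,0],[0.019,0,-0.011,0,0,0],[0.019,0,-0.011,0,0,0]]';  python3 - <<'E'
from workcell import env
from h import *
s=env.get_state();where(s)
E
python3 -m creep '[[0,0,0,0,0,0],[0,0,0,0,0,0],[0,0,0,0,0,0],[0,0,0,0,0,0],[0,0,0,0,0,0],[0,0,0,0,0,0],[0,0,0,0,0,0],[0,0,0,0,0,0]]' >/dev/null;  python3 - <<'E'
from workcell import env
from h import *
s=env.get_state();where(s)
b=env.read_camera('side')[0];w=env.read_camera('wrist')[0]
u=cv2.resize(b[270:410,180:335],None,fx=2.6,fy=2.6,interpolation=2);v=w[60:424,200:440]
cv2.imwrite('pics/press.png',cv2.convertScaleAbs(np.hstack([u,v]),alpha=1.6))
step(s,-.0485,.0425,0)
E
```

```text
clock: 8.55
tcp_pos: [0.5681, 0.1163, 0.0493]
orientation: [0.263, 0.024, 0.965, -0.007]
wrist_force: [4.2, -0.2, 1.9]
finger_gap: 0.0142
flat end in charger mm [-38.9   0.3  47.5] button tip [21.4  0.3 83. ] axis pitch 30.46 yaw -0.02 jaw tilt [ 0.  1. -0.] F [ 4.2 -0.   1.9] gap 0.014171931614846868 t 8.55
flat end in charger mm [-39.6   0.2  46.7] button tip [20.8  0.2 82.1] axis pitch 30.36 yaw -0.0 jaw tilt [ 0.  1. -0.] F [4.5 0.7 2.9] gap 0.013939440199180492 t 9.35
(-0.0485, 0.0425, 0) shift [ 0.0231 -0.0002  0.0135] rv [-3.000e-02  3.036e+01 -1.000e-02]
```

View pics/press.png

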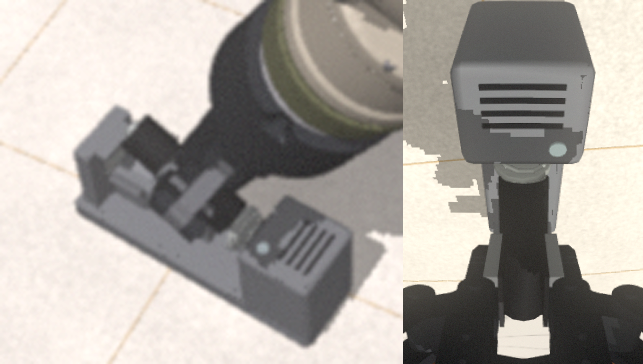

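Pressed: the side crop shows the button end at (145,130), short of the lip and above it, and the wrist crop shows the flat end square on the spring plate. The force of 4.5 N means about 15 mm of press. Next come the waypoints for the roll-down.

Run:
```python
from workcell import env
from h import *
s=env.get_state()
for i,(x,z,d) in enumerate([(-.0415,.046,27),(-.0435,.045,23),(-.0455,.044,18),(-.0465,.0435,13),(-.0475,.043,9),(-.048,.043,5),(-.0485,.043,1.5),(-.0485,.043,0)]): step(s,x,z,d)
```

```text
(-0.0415, 0.046, 27) shift [ 0.003  -0.0002  0.0016] rv [-0.03  3.35 -0.01]
(-0.0435, 0.045, 23) shift [ 0.0067 -0.0002  0.0036] rv [-0.03  7.35 -0.01]
(-0.0455, 0.044, 18) shift [ 0.0109 -0.0002  0.006 ] rv [-3.000e-02  1.235e+01 -1.000e-02]
(-0.0465, 0.0435, 13) shift [ 0.0142 -0.0002  0.0084] rv [-3.000e-02  1.735e+01 -1.000e-02]
(-0.0475, 0.043, 9) shift [ 0.0172 -0.0002  0.0101] rv [-3.000e-02  2.135e+01 -1.000e-02]
(-0.048, 0.043, 5) shift [ 0.0197 -0.0002  0.0114] rv [-3.000e-02  2.535e+01 -1.000e-02]
(-0.0485, 0.043, 1.5) shift [ 0.022  -0.0002  0.0125] rv [-3.000e-02  2.885e+01 -1.000e-02]
(-0.0485, 0.043, 0) shift [ 0.0228 -0.0002  0.013 ] rv [-3.000e-02  3.035e+01 -1.000e-02]
```

```bash
python3 -m creep '[[0.003,0,0.0016,0,3.4,0],[0.0067,0,0.0036,0,7.4,0],[0.0109,0,0.006,0,12.4,0],[0.0142,0,0.0084,0,17.4,0],[0.0172,0,0.0101,0,21.4,0],[0.0197,0,0.0114,0,25.4,0],[0.022,0,0.0125,0,28.9,0],[0.0228,0,0.013,0,30.4,0]]';  python3 -m creep '[[0,0,0,0,0,0],[0,0,0,0,0,0],[0,0,0,0,0,0],[0,0,0,0,0,0],[0,0,0,0,0,0],[0,0,0,0,0,0],[0,0,0,0,0,0],[0,0,0,0,0,0]]' >/dev/null;  python3 - <<'E'
from workcell import env
from h import *
s=env.get_state();where(s)
b=env.read_camera('side')[0];w=env.read_camera('wrist')[0]
u=cv2.resize(b[270:410,180:335],None,fx=2.6,fy=2.6,interpolation=2);v=w[60:424,200:440]
cv2.imwrite('pics/roll.png',cv2.convertScaleAbs(np.hstack([u,v]),alpha=1.6))
step(s,-.0355,.0422,0);step(s,-.0345,.042,0)
E
```

```text
clock: 10.25
tcp_pos: [0.5555, 0.1167, 0.0254]
orientation: [-0.001, 0.025, 1.0, -0.0]
wrist_force: [6.9, -1.0, 3.6]
finger_gap: 0.0142
flat end in charger mm [-48.5  -0.   42.6] button tip [21.5 -0.1 42.5] axis pitch -0.05 yaw -0.03 jaw tilt [ 0.001  1.    -0.001] F [ 6.3 -0.3  1.8] gap 0.01394869778896041 t 11.05
(-0.0355, 0.0422, 0) shift [-0.013   0.0001  0.0003] rv [-0.05 -0.05 -0.03]
(-0.0345, 0.042, 0) shift [-0.014   0.0001  0.0005] rv [-0.05 -0.05 -0.03]
```

View pics/roll.png

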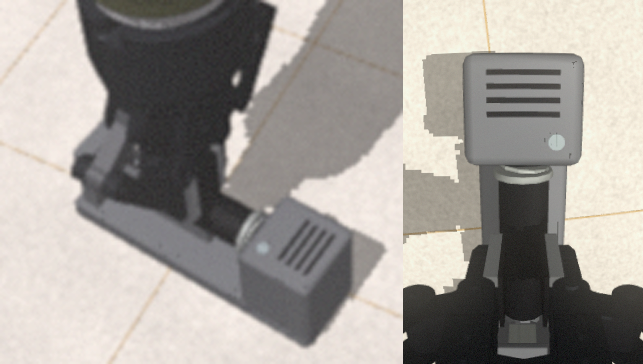

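Rolled level: the wrist crop shows the button tip at (522,318), just short of the lip block at (525,345). The 6.3 N matches about 20 mm of press. Next I ease it forward under the lip.

```bash
python3 -m creep '[[-0.003,0,0,0,0,0],[-0.006,0,0,0,0,0],[-0.009,0,0,0,0,0],[-0.0115,0,0.0002,0,0,0],[-0.013,0,0.0003,0,0,0],[-0.013,0,0.0003,0,0,0],[-0.013,0,0.0003,0,0,0],[-0.013,0,0.0003,0,0,0]]';  python3 - <<'E'
from workcell import env
from h import *
s=env.get_state();where(s)
E
```

```text
clock: 11.95
tcp_pos: [0.5665, 0.116, 0.0249]
orientation: [-0.001, 0.025, 1.0, -0.001]
wrist_force: [1.5, -2.9, 0.6]
finger_gap: 0.014
flat end in charger mm [-36.2  -0.1  42.2] button tip [33.8 -0.2 42.1] axis pitch -0.12 yaw -0.03 jaw tilt [ 0.     1.    -0.001] F [ 1.7 -2.8  0.6] gap 0.014001327913184923 t 11.95
```

```bash
python3 -m creep '[[-0.0005,0,0,0,0,0],[-0.001,0,0,0,0,0],[-0.001,0,0,0,0,0],[-0.001,0,0,0,0,0],[-0.001,0,0,0,0,0],[-0.001,0,0,0,0,0],[-0.001,0,0,0,0,0],[-0.001,0,0,0,0,0]]' && python3 -m creep '[[0,0,0,0,0,0],[0,0,0,0,0,0],[0,0,0,0,0,0],[0,0,0,0,0,0],[0,0,0,0,0,0],[0,0,0,0,0,0],[0,0,0,0,0,0],[0,0,0,0,0,0]]' 0.055 && python3 -m creep '[[0,0,-0.01,0,0,0],[0,0,-0.03,0,0,0],[0,0,-0.06,0,0,0],[0,0,-0.09,0,0,0],[0,0,-0.12,0,0,0],[0,0,-0.15,0,0,0],[0,0,-0.15,0,0,0],[0,0,-0.15,0,0,0]]'
python3 - <<'E'
from workcell import env
from h import *
s=env.get_state();print(s['wrist_force'])
b=env.read_camera('side')[0];p=env.camera_params('wrist');w,_=env.read_camera('wrist');cv2.imwrite('pics/wfull.png',w)
t,td=env.read_camera('top');np.savez('fin.npz',t=t,td=td)
u=cv2.resize(b[270:410,180:335],None,fx=2.6,fy=2.6,interpolation=2);v=w[60:424,150:490]
cv2.imwrite('pics/fin.png',cv2.convertScaleAbs(np.hstack([u,v]),alpha=1.6))
E
```

```text
clock: 12.75
tcp_pos: [0.5681, 0.1164, 0.0252]
orientation: [-0.001, 0.025, 1.0, -0.0]
wrist_force: [2.3, -1.0, -2.1]
finger_gap: 0.0142
clock: 13.55
tcp_pos: [0.568, 0.1162, 0.0252]
orientation: [-0.001, 0.025, 1.0, -0.0]
wrist_force: [0.3, -0.0, -0.4]
finger_gap: 0.0548
clock: 14.35
tcp_pos: [0.5689, 0.1163, 0.1766]
orientation: [0.001, 0.025, 1.0, -0.0]
wrist_force: [-0.3, 0.6, -0.5]
finger_gap: 0.0549
[-0.29559542  0.62926984 -0.49787   ]
```

View pics/fin.png

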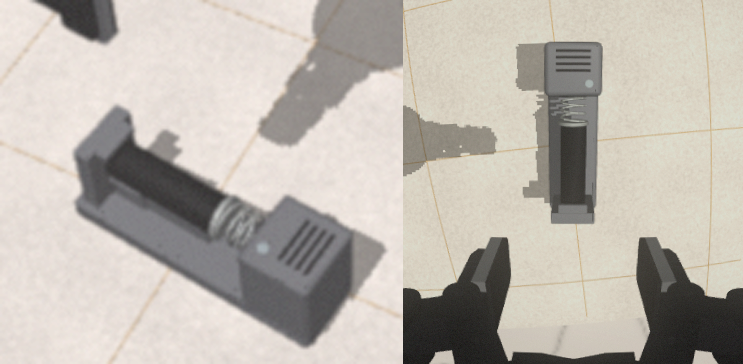

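The side crop shows the cell lying level from (125,150) under the lip to the spring plate at (215,215). The wrist crop shows it straight in the bay with its end under the lip block. I'll do a last numeric check, then hand in.

Run:
```python
from workcell import env
from h import *
p=env.camera_params('side');im,d=env.read_camera('side');P=cloud(d,p);g=im.max(2)
def m(x0,y0,x1,y1,lo,hi,gm):
    Q=P[y0:y1,x0:x1];return Q[(g[y0:y1,x0:x1]<gm)&(Q[...,2]>lo)&(Q[...,2]<hi)]
X=(m(215,315,275,370,.036,.058,45)-O)@C
for lo in(-.03,-.015,0,.015):
    k=(X[:,0]>lo)&(X[:,0]<lo+.015);print(lo,k.sum(),'top z',np.percentile(X[k,2],97).round(4) if k.sum() else '')
print('x range',np.percentile(X[:,0],[1,99]).round(4))
S=m(365,185,415,230,.02,.075,80);print('short c',S.mean(0).round(4),'was [.5124 -.2297 .0351]')
s=env.get_state();print(s['clock'],s['wrist_force'].round(1),np.abs(s['qvel']).max())
env.hand_in()
```

```text
-0.03 155 top z 0.0532
-0.015 153 top z 0.0533
0 150 top z 0.053
0.015 145 top z 0.0529
x range [-0.0304  0.0317]
short c [ 0.5126 -0.2298  0.0351] was [.5124 -.2297 .0351]
14.55 [-0.7  0.9 -0.1] 0.0024106544915213747
the job is handed in; nothing more can be done
```

The long cell is loaded in the charger, released and handed in at 14.55 s. I held it with the button end 30° up and pressed the flat end about 15 mm into the spring. I then rolled it level at about 20 mm of press, eased it forward under the lip, let go and lifted 150 mm clear.

- **Cell in the bay:** it lies level. Its top is at 53 mm along its whole length, where 52.5 mm is expected, and the dark body disappears under the lip at about x +32 mm.
- **Short cell:** it is where it was, within 0.2 mm.
- **Arm:** it was at rest and touching nothing, with the wrist force about 1 N, which is sensor noise.

**Readings that disagreed:**
- The gripper read 14 mm while holding the 21 mm cell. The pictures and the lift showed a sound grip, so I took it as a bias in the reading.
- The top and side cameras differed by about 3.5 mm in y. The mean of the two agreed with the wrist view and fitted the bay.

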